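# Switch on the light of the yellow counter shelf

## Task

Turn on the light of the yellow counter shelf: push the red switch that hangs under its front lip up from below until it is fully home, then leave it up and move clear. The blue shelf beside it has the same switch: leave that one off.

Things in the scene. Friction and masses are not known exactly. Their poses are not given: they have to be found in the camera images.
- yellow_press (a point): Middle of the flat underside of the yellow shelf's red switch (moves with it): 155 mm above the counter when off, 165 when on. x points level inwards under the shelf, within 0.3 rad of straight ahead of the robot base; y along the lip; z up. The switch is 60 mm along y, 16 along x. The lip's front face is 14 mm towards -x, its lower edge 185 mm above the counter: the switch hangs 30 mm below it.
- yellow_switch (a joint): The yellow shelf's switch, sliding straight up: 0 = off (down), 0.010 m = fully home, on. No spring; about 2.5 N of friction holds it wherever it is left. It is hidden from above: an 18 mm red dot on the board marks its middle. Within 200 mm in front of the lip the counter holds nothing taller than 30 mm.
- blue_shelf: The blue shelf, left or right of the yellow one. Both are alike and fixed: board 160 mm along x, 220 along y, top 212 mm above the counter; origin on the counter under its middle, x inwards; lip face at x -80 mm, switch middle at x -66. White side walls at y +-100 mm reach from x -25 to +75; between them, behind x -25 mm, stands a loose lidded tub, 72 mm high.
- blue_switch (a joint): The blue shelf's switch, exactly like the yellow shelf's: 0 = off (down), 0.010 m = fully up, on. It must stay off.

How it is judged:
By the outcome, as a careful person would: the job done as asked, in the order asked, and still so for the second after the job is handed in, with the robot touching nothing.
It also fails if it takes over 32 s, if anything falls off the work surface, if the arm or the gripper's body presses on something with over 40 N, if the wrist force passes 120 N, or if a joint passes its speed limit or range.

## Robot

A 6-joint arm with a two-finger parallel gripper is mounted at the origin on the work surface. World frame = base frame: x ahead of the robot, y to its left, z up, the work surface at z = 0. Lengths are in m, angles in rad, forces in N, time in s.
With the tool pointing down it reaches from about 0.325 to 0.9 m from the base axis. Payload 6.1 kg.
Tool frame: the origin (TCP) lies at the very end of the fingers, on their centre line; the grasp point (between the pads) lies 19 mm behind it; z points along the fingers, x is the direction in which the jaws open and shut, and the axes are right-handed (so a half turn about z gives the same grasp; the last joint's range is limited). The gripper opens to 87 mm and grips with 3 to 60 N. Pads are 19 mm wide; open, the fingers measure 117 mm over their backs; the gripper's body (75 mm by 190 mm) begins 51 mm behind the grasp point.
Start: joints at [0.984, 0.22, 1.526, -0, 1.395, -0.126], TCP at [0.278, 0.56, 0.223] pointing down, gripper open.
Joint ranges: [-2.98, 2.98], [-0.91, 2.08], [0.09, 2.57], [-1.24, 4.39], [0.2, 2.65], [-2.68, 2.68]. Speed limits (rad/s): [2.57, 2.57, 3.01, 3.14, 3.14, 3.14].

## Interface

Orientations are given as a unit quaternion [w, x, y, z].
In Python, from bench import robot gives the robot as it stands.
- The arm moves only by the tool play_rows, never from a script. Its argument "commands" is a list of rows, each a list of 3 entries, a list of its own where there are three numbers: the shift along the world's x, y, z in m, then the turn about the world's z in rad, then the finger opening in m, from 0 to 0.087. A call has 1 to 5 rows; each row shifts and turns the pose as measured when the row begins; what a row does not reach is not made up. A row lasts 1/12 s, in which the tool goes at most 41.7 mm and 7.16 degrees, less where a joint would pass 70% of its speed; a pose out of reach is approached as far as the arm can. A call with a gripper value outside its range is refused whole. The fingers move at their own pace and stop on an object; "force" is the grip in N (left out, the last holds). Time passes only in rows, so rows that do not move let the fingers close. It gives the time, the measured TCP pose, the force and the opening at its end, in the units of the state.
- robot.get_state(): the state, without advancing time (a new reading comes with each control period).
- robot.camera(name): name is "side" or "top" or "wrist"; returns the picture (480x640x3 uint8, red, green, blue); there is no depth.
- robot.get_calibration(name): a dict with "intrinsics" (3x3 intrinsics, pixels), "k1" (the pictures are not rectified: a ray, as slopes to the right and down, at radius r is drawn at 1 + k1 r^2 times it, then the intrinsics apply), "rvec" (rotation vector, rad) and "tvec" (3), from world to camera coordinates, as OpenCV has them. Camera axes: x right, y down, z forward; pixel columns grow to the right and rows downward; lengths in m; the calibration is good to about 2 mm. A picture is of the moment at which its call begins: read the wrist's pose just before it. get_calibration takes no time and is no camera call; for the wrist camera it gives the pose at the moment of the call.
- robot.job_done(): hands the job in, once; it reports no verdict.
Trained networks look in the newest picture that a camera, given by its name, has taken for a name from the list of things; names that differ only in an ending like _2 or _b are one class to them, and where a whole thing is asked for, a point or a joint stands for the part that bears it (a point fixed in the world has none). Each returns a list of dicts, best first, with "p" (0 to 1); they miss things now and then, are a little off and sometimes report something else, mostly with a low value. They report only what shows in the picture. A call takes as long as a camera call.
- robot.find_in(target, camera): "rect" ([left, top, right, bottom] in pixels, round what is visible of it).
The state is a dict: "t": time; "q": joint angles; "qd": joint speeds; "tau": joint torques, N m; "tcp_pos": TCP position; "tool_rot": TCP orientation; "contact_force": force on the tool from outside, world axes, zero at the start; "wrist_torque": the same for the moment, N m; "width": finger opening in m.
Only numpy, scipy, OpenCV 4.12 (cv2) and the standard library are available. Lean on these libraries where they do the work, as an engineer would, in place of code of your own. Each camera call takes 0.05 s, during which the arm holds its last target.

## Working session

There is one attempt and no reset: what is moved stays moved. The work goes in short steps, Python scripts to look and compute and a tool call to move; the robot and the scene stay as the last step left them, time stands still between calls to the robot, and variables do not carry over. Pictures are saved under pics/ and viewed, and the job is handed in when it is done.

Besides the shell and the picture viewer there is one more tool, called after "Emit:" as name(argument=value, ...) on one line, values as JSON. play_rows: Moves the arm, as the interface text tells. Its arguments: {"type":"object","properties":{"commands":{"type":"array","items":{"type":"array"}},"force":{"type":"number"}},"required":["commands"]}

```bash
ls; mkdir -p pics; cat > h.py <<'E'
import numpy as np, cv2
from bench import robot
def snap(name,fn):
    im=robot.camera(name); cv2.imwrite('pics/'+fn,im[:,:,::-1]); return im
def ray(name,u,v,c=None):
    c=c or robot.get_calibration(name); K=np.array(c['intrinsics']); 
    d=np.array([(u-K[0,2])/K[0,0],(v-K[1,2])/K[1,1]]); s=d.copy()
    for _ in range(20): s=d/(1+c['k1']*(s@s))
    R=cv2.Rodrigues(np.array(c['rvec'],float))[0]; t=np.array(c['tvec'],float).ravel()
    o=-R.T@t; return o,R.T@np.array([s[0],s[1],1])
def atz(name,u,v,z):
    o,d=ray(name,u,v); return o+d*(z-o[2])/d[2]
def proj(name,P):
    c=robot.get_calibration(name);K=np.array(c['intrinsics']);R=cv2.Rodrigues(np.array(c['rvec'],float))[0]
    p=R@np.array(P)+np.array(c['tvec'],float).ravel(); s=p[:2]/p[2]; s=s*(1+c['k1']*(s@s)); return K[:2,:2]@s+K[:2,2]
E
python3 - <<'E'
from h import *
for n in ['top','side','wrist']:
    snap(n,n+'0.png')
    for t in ['yellow_press','yellow_switch','blue_shelf','blue_switch']:
        print(n,t,robot.find_in(t,n))
    c=robot.get_calibration(n);R=cv2.Rodrigues(np.array(c['rvec'],float))[0];print(n,-R.T@np.array(c['tvec']).ravel(), R[2])
s=robot.get_state();print(s)
E
```

```text
pics
top yellow_press []
top yellow_switch []
top blue_shelf [{'rect': [94.0, 157.8, 256.3, 268.5], 'p': 0.97}]
top blue_switch []
top [ 0.5188338  -0.00849128  0.95841958] [ 1.63585434e-01  3.22550263e-05 -9.86529171e-01]
side yellow_press [{'rect': [333.9, 273.4, 347.2, 296.1], 'p': 0.53}]
side yellow_switch []
side blue_shelf [{'rect': [234.5, 101.5, 338.4, 246.7], 'p': 0.96}]
side blue_switch []
side [ 0.3321293  -0.74736353  0.73741868] [ 0.31646756  0.72338869 -0.61364247]
wrist yellow_press []
wrist yellow_switch []
wrist blue_shelf []
wrist blue_switch []
wrist [0.20228193 0.5966297  0.38557767] [ 0.27165725 -0.13500169 -0.95287821]
{'t': 0.75, 'q': array([ 9.83886809e-01,  2.20345096e-01,  1.52648056e+00,  3.33981563e-07,
        1.39469776e+00, -1.26112623e-01]), 'qd': array([-0.00070422,  0.00057221, -0.00049261,  0.00070557, -0.00033549,
       -0.00045642]), 'tau': array([ 8.43548351e-04, -4.94445527e+01, -3.87672400e+01,  7.00370176e-02,
        4.63690725e-02, -9.42811482e-06]), 'tcp_pos': array([0.27792839, 0.55981272, 0.22258199]), 'tool_rot': array([-1.45463457e-05,  8.49900605e-01,  5.26943034e-01,  3.14156067e-05]), 'contact_force': array([ 0.65574204, -0.2299062 ,  0.56304883]), 'wrist_torque': array([ 0.10556658, -0.00153645,  0.01496467]), 'width': 0.08686981044227197}
```

View pics/top0.png

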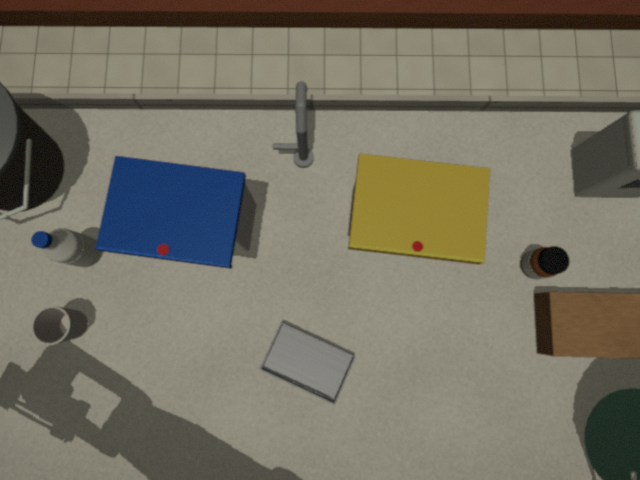

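View pics/side0.png

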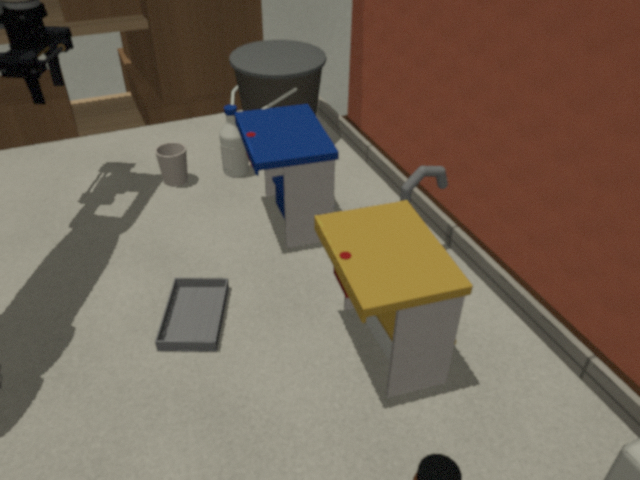

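View pics/wrist0.png

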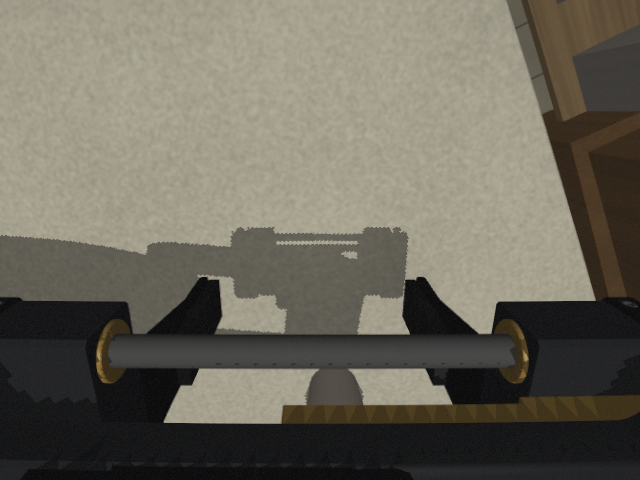

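The top view shows the blue shelf on the left (dot at 163,250) and the yellow on the right (dot at 417,246). A loose flat tray lies at about (308,361). The tool always points down, so the fingers can't get under the lip. The tray looks usable as a paddle held out under the switch. Next I'll measure it.

```bash
python3 - <<'E'
from h import *
o,d=ray('top',417.5,246);o2,d2=ray('side',345.5,255.5)
print('dot top@212',atz('top',417.5,246,.212),'side',atz('side',345.5,255.5,.212))
print('blue dot',atz('top',163,250,.212),atz('side',251,135,.212))
print('yel board corners',[atz('top',*p,.212).round(3) for p in [(360,155),(490,167),(483,262),(349,248)]])
for z in (.0,.02):
  print('tray',z,[atz('top',*p,z).round(3) for p in [(285,321),(354,354),(335,401),(262,368)]])
  print('tray side',z,[atz('side',*p,z).round(3) for p in [(176,279),(229,280),(218,350),(158,349)]])
import cv2
im=cv2.imread('pics/top0.png');a=cv2.resize(im[305:415,245:370],None,fx=6,fy=5.4,interpolation=cv2.INTER_CUBIC);cv2.imwrite('pics/trayt.png',a)
im=cv2.imread('pics/side0.png');a=cv2.resize(im[265:365,145:245],None,fx=6,fy=6,interpolation=cv2.INTER_CUBIC);cv2.imwrite('pics/trays.png',a)
a=cv2.resize(im[195:345,305:475],None,fx=4.,fy=4.,interpolation=cv2.INTER_CUBIC);cv2.imwrite('pics/ysw.png',a)
E
```

```text
dot top@212 [ 0.62959696 -0.17249144  0.212     ] side [ 0.63103454 -0.17230383  0.212     ]
blue dot [0.62043294 0.23812361 0.212     ] [0.62291518 0.23598871 0.212     ]
yel board corners [array([ 0.782, -0.081,  0.212]), array([ 0.763, -0.297,  0.212]), array([ 0.604, -0.277,  0.212]), array([ 0.626, -0.062,  0.212])]
tray 0.0 [array([0.506, 0.053, 0.   ]), array([ 0.442, -0.086,  0.   ]), array([ 0.352, -0.048,  0.   ]), array([0.414, 0.097, 0.   ])]
tray side 0.0 [array([0.42 , 0.122, 0.   ]), array([0.513, 0.08 , 0.   ]), array([ 0.445, -0.083,  0.   ]), array([ 0.354, -0.042,  0.   ])]
tray 0.02 [array([0.506, 0.052, 0.02 ]), array([ 0.444, -0.084,  0.02 ]), array([ 0.355, -0.047,  0.02 ]), array([0.416, 0.095, 0.02 ])]
tray side 0.02 [array([0.418, 0.099, 0.02 ]), array([0.508, 0.057, 0.02 ]), array([ 0.442, -0.101,  0.02 ]), array([ 0.353, -0.061,  0.02 ])]
```

View pics/trayt.png

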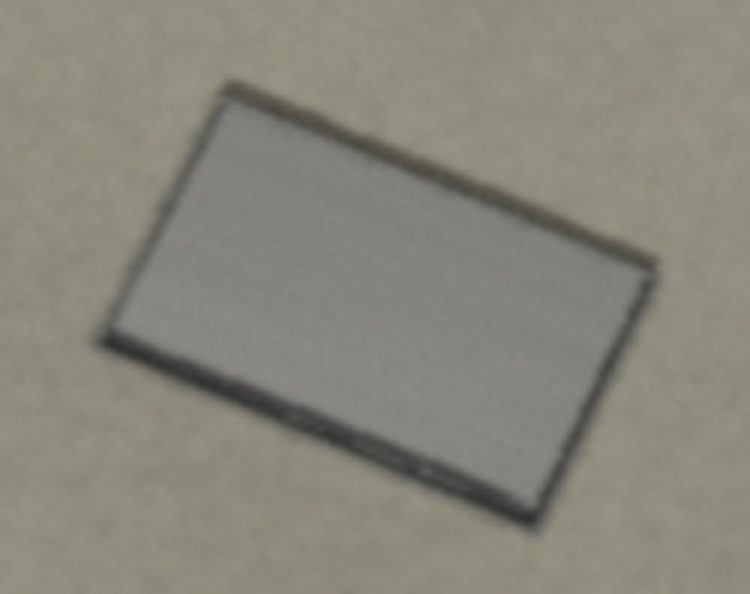

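View pics/trays.png

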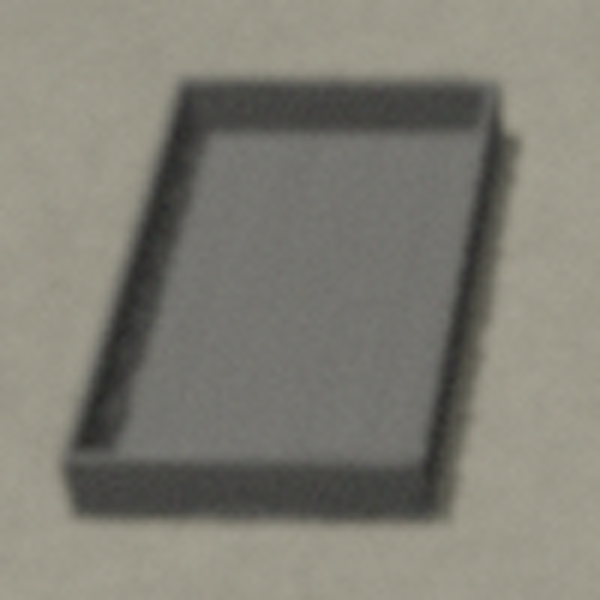

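View pics/ysw.png

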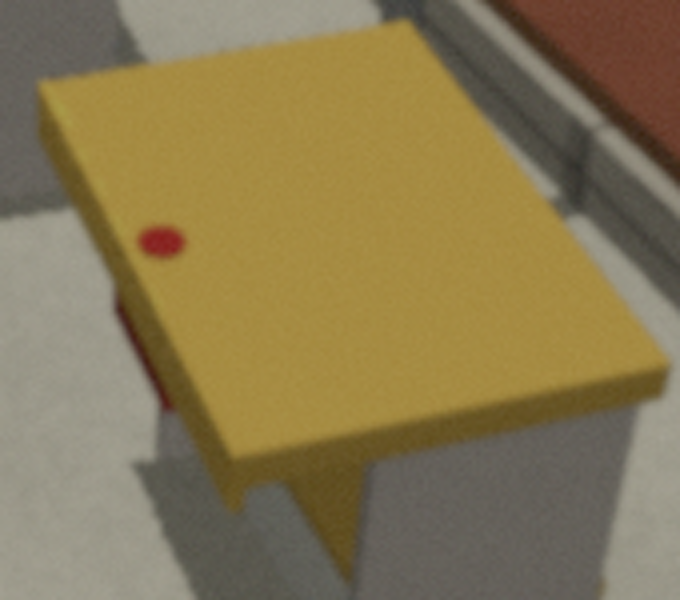

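```bash
python3 - <<'E'
from h import *
# rim height: vertical edges in side image
from scipy.optimize import minimize_scalar
for b,t in [((217.5,351),(216.7,342.5)),((157.5,351),(156.8,342.5))]:
    B=atz('side',*b,0); f=lambda h: np.sum((proj('side',B+[0,0,h])-t)**2)
    h=minimize_scalar(f,bounds=(0,.05),method='bounded').x; print(B,h)
for z in (.015,.018):
  # order: top image left-top, right-top, right-bottom, left-bottom
  T=np.array([atz('top',*p,z) for p in [(283.3,319.8),(354.5,353.5),(334.5,402),(261.5,368)]])
  S=np.array([atz('side',*p,z) for p in [(228,278.8),(216.7,342.5),(156.5,342.5),(175.5,279)]])
  print(z);print(T.round(4));print(S.round(4))
  M=(T+S)/2
  e=M[0]-M[1]; e2=M[3]-M[2]; print('short mid',(M[1]+M[2])/2,(M[0]+M[3])/2,'yaw',np.arctan2(e[1],e[0]),np.arctan2(e2[1],e2[0]),np.linalg.norm(e),np.linalg.norm(e2),np.linalg.norm(M[0]-M[3]),np.linalg.norm(M[1]-M[2]))
C=np.array([atz('top',*p,.212) for p in [(360,155),(490,167),(483,262),(349,248)]]); print('lip yaw',[np.arctan2(-(a-b)[0],(a-b)[1]) for a,b in [(C[0],C[1]),(C[3],C[2])]],[np.arctan2((a-b)[1],(a-b)[0]) for a,b in [(C[0],C[3]),(C[1],C[2])]])
im=cv2.imread('pics/top0.png')
hsv=cv2.cvtColor(im,cv2.COLOR_BGR2HSV); m=cv2.inRange(hsv,(20,100,80),(35,255,255)); cs=max(cv2.findContours(m,0,1)[0],key=cv2.contourArea)
print(cv2.approxPolyDP(cs,4,True).reshape(-1,2))
m=cv2.inRange(hsv,(0,120,80),(8,255,255))|cv2.inRange(hsv,(172,120,80),(180,255,255)); m[:100]=0
for c in cv2.findContours(m,0,1)[0]: print(cv2.boundingRect(c))
E
```

```text
[ 0.44381508 -0.08525037  0.        ] 0.020660609585232404
[ 0.3519037  -0.04575618  0.        ] 0.020050927775911498
0.015
[[ 0.5087  0.0556  0.015 ]
 [ 0.4443 -0.0856  0.015 ]
 [ 0.3527 -0.0463  0.015 ]
 [ 0.4156  0.0966  0.015 ]]
[[ 0.5084  0.067   0.015 ]
 [ 0.4454 -0.0802  0.015 ]
 [ 0.3536 -0.0408  0.015 ]
 [ 0.4175  0.1051  0.015 ]]
short mid [ 0.39900182 -0.06320354  0.015     ] [0.4625401  0.08105362 0.015     ] yaw 1.1547023885607146 1.1571199479074763 0.15762221704768437 0.15763816867578637 0.10017227385414085 0.09979135784871804
0.018
[[ 0.5088  0.0554  0.018 ]
 [ 0.4446 -0.0854  0.018 ]
 [ 0.3532 -0.0461  0.018 ]
 [ 0.4159  0.0962  0.018 ]]
[[ 0.5077  0.0636  0.018 ]
 [ 0.4449 -0.0829  0.018 ]
 [ 0.3535 -0.0437  0.018 ]
 [ 0.4171  0.1015  0.018 ]]
short mid [ 0.39905326 -0.06453844  0.018     ] [0.46235864 0.07918873 0.018     ] yaw 1.1546966587658845 1.1571194729267427 0.15704312330273112 0.15705945127086923 0.09980580088136368 0.09942546262081008
lip yaw [np.float64(-0.08932610353752593), np.float64(-0.09882751295946753)] [np.float64(-0.1217297281359377), np.float64(-0.12499066145042459)]
[[359 154]
 [349 248]
 [484 261]
 [488 168]]
(158, 245, 11, 10)
(413, 242, 9, 9)
```

The tray measures about 157 x 99 x 20 mm. I'll grip its right short wall, then extend the far wall under the switch.

Emit:
play_rows(commands=[[[0.008,-0.04,0],0.01,0.05],[[0.008,-0.04,0],0.01,0.05],[[0.008,-0.04,0],0.01,0.05],[[0.008,-0.04,0],0.01,0.05],[[0.008,-0.04,0],0.01,0.05]], force=60)

```text
t: 1.17
tcp_pos: [0.3157, 0.3595, 0.219]
tool_rot: [-0.001, 0.833, 0.553, -0.001]
contact_force: [0.4, -0.1, 0.0]
width: 0.0613
```

Emit:
play_rows(commands=[[[0.008,-0.04,0],0,0.05],[[0.008,-0.04,0],0,0.05],[[0.008,-0.04,0],0,0.05],[[0.008,-0.04,0],0,0.05],[[0.008,-0.04,0],0,0.05]])

```text
t: 1.58
tcp_pos: [0.3543, 0.1548, 0.2196]
tool_rot: [0.0, 0.832, 0.555, 0.001]
contact_force: [1.2, 0.7, -0.5]
width: 0.0503
```

Emit:
play_rows(commands=[[[0.008,-0.038,-0.015],0,0.05],[[0.008,-0.038,-0.015],0,0.05],[[0.008,-0.038,-0.015],0,0.05],[[0.008,-0.038,-0.015],0,0.05],[[0.008,-0.03,-0.015],0,0.05]])

```text
t: 2.0
tcp_pos: [0.397, -0.0322, 0.1509]
tool_rot: [0.006, 0.832, 0.555, 0.008]
contact_force: [0.4, 0.6, -0.8]
width: 0.0501
```

Emit:
play_rows(commands=[[[0.002,-0.026,-0.03],-0.02,0.05],[[0,-0.004,-0.03],0,0.05],[[0,0,-0.03],0,0.05],[[0,0,0],0,0.05],[[0,0,0],0,0.05]])

```text
t: 2.42
tcp_pos: [0.3998, -0.0719, 0.0585]
tool_rot: [0.009, 0.841, 0.541, 0.009]
contact_force: [0.2, 0.3, 0.4]
width: 0.05
```

```bash
python3 - <<'E'
from h import *
s=robot.get_state();print(s['tcp_pos'],s['tool_rot'],s['contact_force'])
im=snap('wrist','w1.png'); snap('side','s1.png')
print(proj('wrist',[.399,-.0645,.02]))
E
```

```text
[ 0.39982417 -0.07190372  0.05854479] [0.00857983 0.84077569 0.54124127 0.00897301] [0.16530334 0.33242987 0.36271102]
[322.90772641 257.62760278]
```

View pics/w1.png

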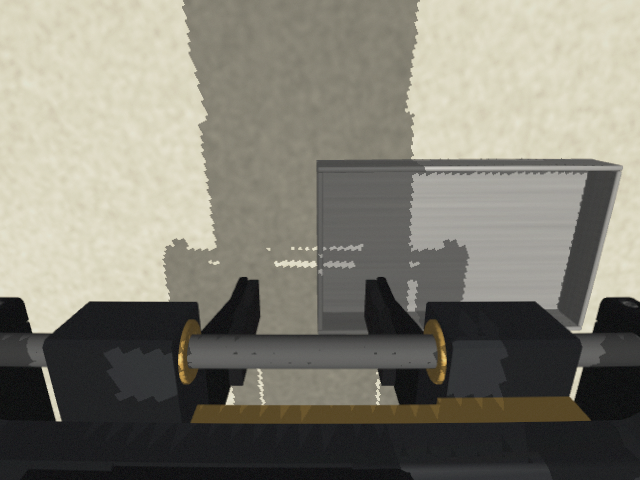

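View pics/s1.png

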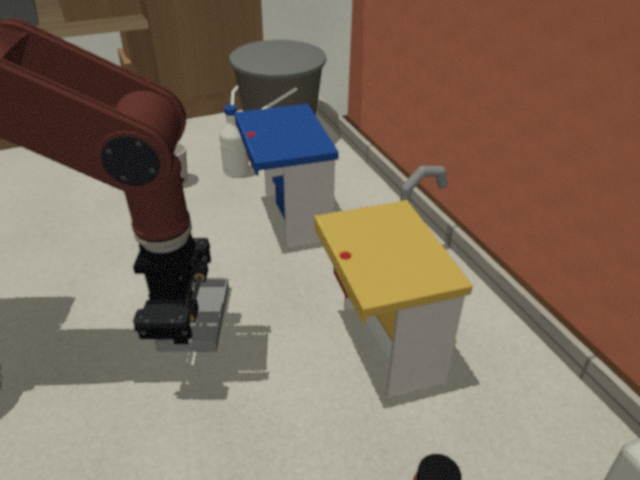

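The wrist view shows the tray's wall at u≈320, between the fingers (258 and 365). I'll correct y by +8 mm, descend and grip.

Emit:
play_rows(commands=[[[0,0.008,-0.015],0.012,0.05],[[0,0,-0.015],0,0.05],[[0,0,-0.01],0,0.05],[[0,0,0],0,0.05]])

```text
t: 2.85
tcp_pos: [0.4078, -0.0638, 0.027]
tool_rot: [0.015, 0.836, 0.549, 0.014]
contact_force: [-0.2, -0.5, -1.0]
width: 0.0497
```

```bash
python3 - <<'E'
from h import *
from scipy.spatial.transform import Rotation as Ro
s=robot.get_state();print(s['q'].round(3),s['tcp_pos'],s['tool_rot'])
w,x,y,z=s['tool_rot'];print(Ro.from_quat([x,y,z,w]).as_matrix().round(3))
E
```

```text
[-0.351 -0.079  2.248  0.006  0.93  -1.516] [ 0.4078022  -0.06375369  0.02701223] [0.01549872 0.8357169  0.54875269 0.01440577]
[[ 0.397  0.917  0.041]
 [ 0.918 -0.397 -0.01 ]
 [ 0.007  0.042 -0.999]]
```

Emit:
play_rows(commands=[[[-0.008,0,-0.006],0,0.05],[[0,0,-0.006],0,0.05],[[0,0,0],0,0.05]])

```text
t: 3.1
tcp_pos: [0.4019, -0.064, 0.0175]
tool_rot: [0.018, 0.835, 0.55, 0.016]
contact_force: [0.7, 0.6, -0.1]
width: 0.0501
```

```bash
python3 - <<'E'
from h import *
s=robot.get_state();print(s['q'].round(3),s['qd'].round(3),s['tcp_pos'],s['tool_rot'],s['contact_force'])
E
```

```text
[-0.356 -0.078  2.271  0.006  0.901 -1.525] [ 0.002 -0.036  0.013 -0.005  0.034 -0.006] [ 0.40192045 -0.06396418  0.01751732] [0.01777023 0.83506404 0.54962966 0.01610926] [ 0.73953615  0.6323401  -0.13825939]
```

Emit:
play_rows(commands=[[[-0.002,0,-0.008],0,0.05],[[0,0,-0.004],0,0.05],[[0,0,0],0,0.05]])

```text
t: 3.35
tcp_pos: [0.4005, -0.0644, 0.0055]
tool_rot: [0.019, 0.835, 0.549, 0.017]
contact_force: [0.2, -0.3, 0.6]
width: 0.05
```

Emit:
play_rows(commands=[[[0,0,0],0,0],[[0,0,0],0,0],[[0,0,0],0,0],[[0,0,0],0,0],[[0,0,0],0,0]])

```text
t: 3.77
tcp_pos: [0.4005, -0.0646, 0.0054]
tool_rot: [0.018, 0.835, 0.549, 0.017]
contact_force: [-0.3, 0.4, -0.1]
width: 0.0246
```

Emit:
play_rows(commands=[[[0,0,0],0,0],[[0,0,0],0,0],[[0,0,0],0,0],[[0,0,0],0,0],[[0,0,0],0,0]])

```text
t: 4.18
tcp_pos: [0.4008, -0.0649, 0.0057]
tool_rot: [0.019, 0.835, 0.549, 0.017]
contact_force: [1.0, 0.6, 0.7]
width: 0.0026
```

Emit:
play_rows(commands=[[[0,0,0],0,0],[[0,0,0],0,0],[[0,0,0.01],0,0],[[0,0,0.015],0,0],[[0,0,0.015],0,0]])

```text
t: 4.6
tcp_pos: [0.3955, -0.0631, 0.0421]
tool_rot: [0.014, 0.835, 0.55, 0.013]
contact_force: [0.1, 0.2, -3.2]
width: 0.0024
```

```bash
python3 - <<'E'
from h import *
s=robot.get_state();print(s['tcp_pos'],s['tool_rot'],s['contact_force'],s['wrist_torque'],s['width'])
im=snap('side','s2.png')
cv2.imwrite('pics/s2c.png',cv2.resize(im[230:380,90:260,::-1],None,fx=4,fy=4,interpolation=cv2.INTER_CUBIC))
snap('top','t2.png')
E
```

```text
[ 0.39546179 -0.06308616  0.04207235] [0.01434756 0.83516932 0.54965221 0.01299244] [ 0.14710676  0.19371463 -3.22261133] [-0.32688975  0.06874539 -0.02087425] 0.002404548579636032
```

View pics/s2c.png

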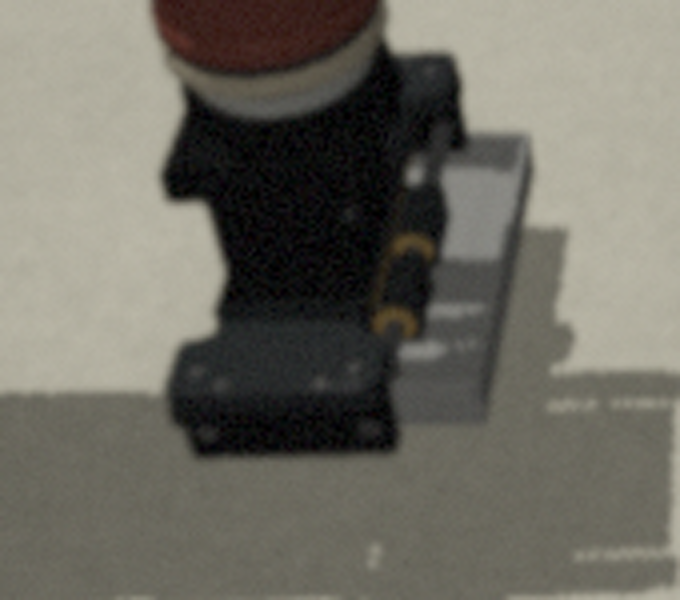

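View pics/t2.png

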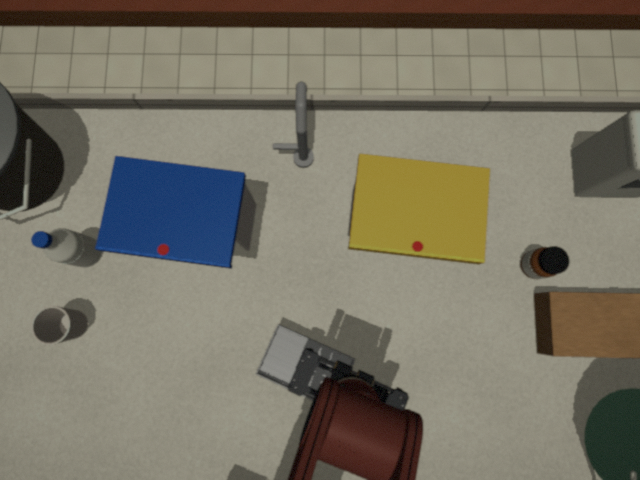

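The tray is off the counter: 3.2 N on the wrist and 2.4 mm finger opening. Next I'll raise it and turn it to face the yellow shelf.

Emit:
play_rows(commands=[[[0,0,0.01],-0.03,0],[[0,-0.006,0.006],-0.06,0],[[0,-0.007,0.006],-0.09,0],[[0,-0.007,0.006],-0.1,0],[[0,-0.007,0.006],-0.1,0]])

```text
t: 5.12
tcp_pos: [0.3933, -0.0892, 0.0729]
tool_rot: [0.016, 0.926, 0.377, 0.009]
contact_force: [0.7, 0.5, -3.5]
width: 0.0026
```

Emit:
play_rows(commands=[[[0,-0.007,0.006],-0.1,0],[[0,-0.007,0.006],-0.1,0],[[0,-0.007,0.006],-0.1,0],[[0,-0.007,0.006],-0.1,0],[[0,-0.007,0.006],-0.1,0]])

```text
t: 5.53
tcp_pos: [0.3889, -0.1237, 0.0971]
tool_rot: [0.014, 0.992, 0.124, 0.001]
contact_force: [1.1, -0.7, -3.3]
width: 0.0023
```

Emit:
play_rows(commands=[[[0.002,-0.008,0.004],-0.1,0],[[0.002,-0.008,0.004],-0.1,0],[[0.002,-0.006,0],-0.1,0],[[0,0,0],-0.04,0],[[0,0,0],0,0]])

```text
t: 5.95
tcp_pos: [0.3922, -0.1463, 0.0999]
tool_rot: [0.012, 0.998, -0.058, -0.005]
contact_force: [0.7, -0.7, -2.9]
width: 0.0027
```

```bash
python3 - <<'E'
from h import *
from scipy.spatial.transform import Rotation as Ro
s=robot.get_state();print(s['tcp_pos'],s['contact_force'],s['wrist_torque'],s['width'])
w,x,y,z=s['tool_rot'];R=Ro.from_quat([x,y,z,w]).as_matrix();print(R.round(3),np.arctan2(R[1,0],R[0,0]))
im=snap('side','s3.png')
cv2.imwrite('pics/s3c.png',cv2.resize(im[190:390,130:480,::-1],None,fx=2.2,fy=2.2,interpolation=cv2.INTER_CUBIC))
im=snap('top','t3.png');cv2.imwrite('pics/t3c.png',cv2.resize(im[230:450,280:530,::-1],None,fx=2.7,fy=2.7,interpolation=cv2.INTER_CUBIC))
E
```

```text
[ 0.39221035 -0.14630373  0.09987115] [ 0.65449395 -0.7280542  -2.88979543] [-0.0232207   0.33607699  0.00203775] 0.0026764118600463007
[[ 0.993 -0.116 -0.011]
 [-0.116 -0.993 -0.023]
 [-0.008  0.024 -1.   ]] -0.11641812160858152
```

View pics/s3c.png

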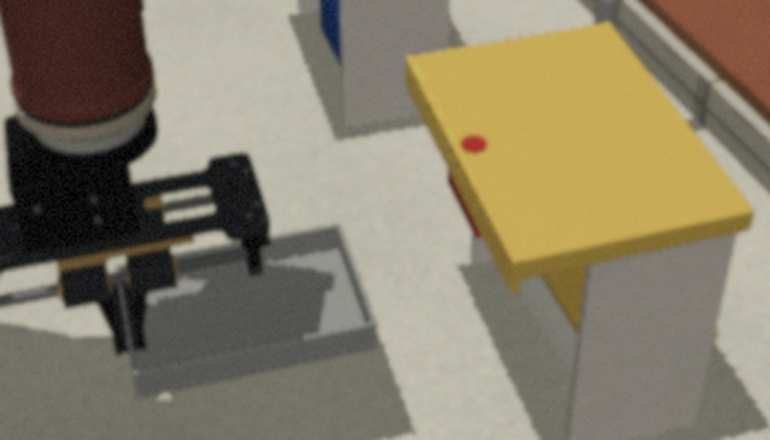

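View pics/t3c.png

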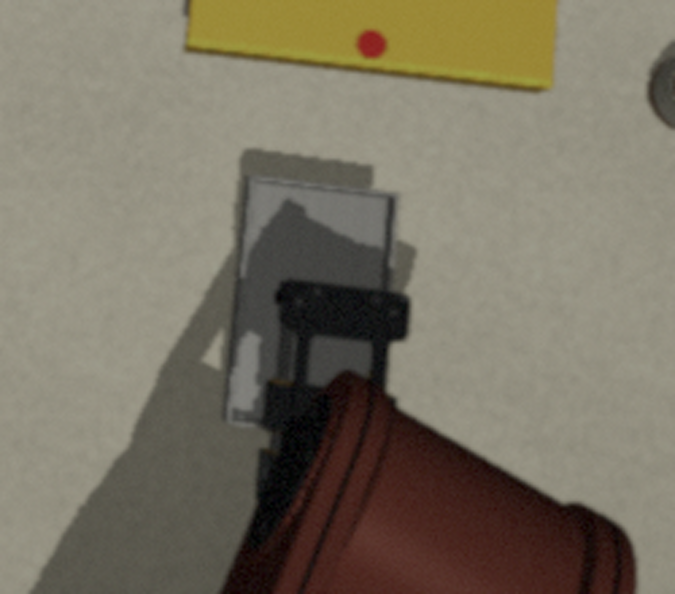

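```bash
cat >> h.py <<'E'
def tri(a,b):
    o1,d1=ray('top',*a);o2,d2=ray('side',*b); d1/=np.linalg.norm(d1);d2/=np.linalg.norm(d2)
    s=np.linalg.lstsq(np.c_[d1,-d2],o2-o1,rcond=None)[0]; p,q=o1+s[0]*d1,o2+s[1]*d2; return (p+q)/2,np.linalg.norm(p-q)
E
python3 - <<'E'
from h import *
L=tri((371.9,295.9),(283.6,294.1)); R=tri((427.4,301.5),(299.5,336.4)); print(L,R)
N=tri((280+228/2.7,230+422/2.7),(130+118/2.2,190+285/2.2)); print('near left',N)
e=L[0]-R[0];print('yaw',np.arctan2(-e[0],e[1]),np.linalg.norm(e),'mid',(L[0]+R[0])/2)
E
```

```text
(array([ 0.55449156, -0.11026749,  0.11048209]), np.float64(0.0026862074925738584)) (array([ 0.54353271, -0.20851402,  0.11522922]), np.float64(0.0002752062350653271))
near left (array([ 0.39652839, -0.095854  ,  0.10307287]), np.float64(0.002981865678334965))
yaw -0.11108521443645215 0.09896975695474457 mid [ 0.54901213 -0.15939075  0.11285566]
```

The far rim triangulates to (0.549, -0.159, 0.113), level and aligned with the lip. I'll move it in under the switch.

Emit:
play_rows(commands=[[[0.015,-0.002,0.003],0,0],[[0.02,-0.003,0.003],0,0],[[0.02,-0.003,0.002],0,0],[[0.016,-0.002,0.001],0,0],[[0.006,-0.001,0],0,0]])

```text
t: 6.47
tcp_pos: [0.4677, -0.1544, 0.1047]
tool_rot: [0.01, 0.999, -0.052, -0.008]
contact_force: [0.0, -0.6, -3.2]
width: 0.0024
```

Emit:
play_rows(commands=[[[0,0,0.003],0,0],[[0,0,0.006],0,0],[[0,0,0.006],0,0],[[0,0,0],0,0]])

```text
t: 6.8
tcp_pos: [0.4656, -0.1528, 0.1187]
tool_rot: [0.009, 0.999, -0.05, -0.011]
contact_force: [0.5, -0.1, -3.7]
width: 0.0027
```

```bash
python3 - <<'E'
from h import *
from scipy.spatial.transform import Rotation as Ro
s=robot.get_state();print(s['tcp_pos'],s['contact_force'],s['wrist_torque'],s['width'])
w,x,y,z=s['tool_rot'];R=Ro.from_quat([x,y,z,w]).as_matrix();print(R.round(3),np.arctan2(R[1,0],R[0,0]))
im=snap('side','s4.png')
cv2.imwrite('pics/s4c.png',cv2.resize(im[190:390,180:480,::-1],None,fx=2.6,fy=2.6,interpolation=cv2.INTER_CUBIC))
im=snap('top','t4.png');cv2.imwrite('pics/t4c.png',cv2.resize(im[200:420,280:530,::-1],None,fx=2.7,fy=2.7,interpolation=cv2.INTER_CUBIC))
E
```

```text
[ 0.46559533 -0.1527984   0.11865953] [ 0.52641464 -0.08877657 -3.74342936] [-0.03538074  0.28905802 -0.01371111] 0.002695389762397303
[[ 0.995 -0.099 -0.023]
 [-0.099 -0.995 -0.017]
 [-0.021  0.019 -1.   ]] -0.09948478004661004
```

View pics/s4c.png

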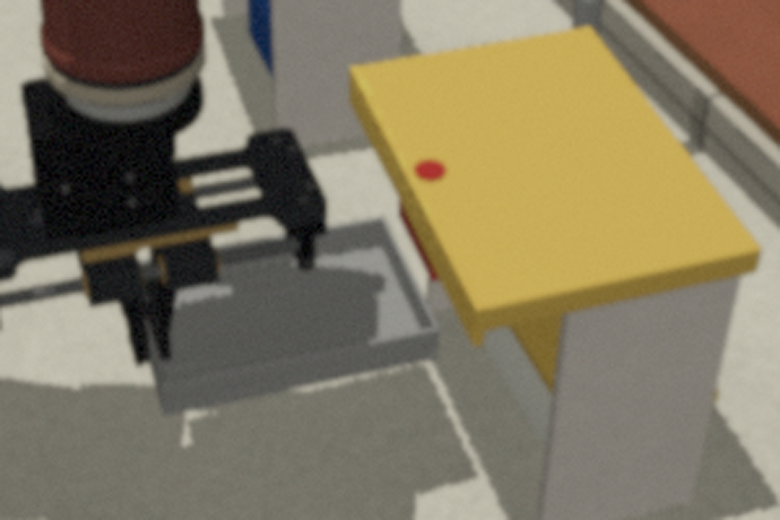

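View pics/t4c.png

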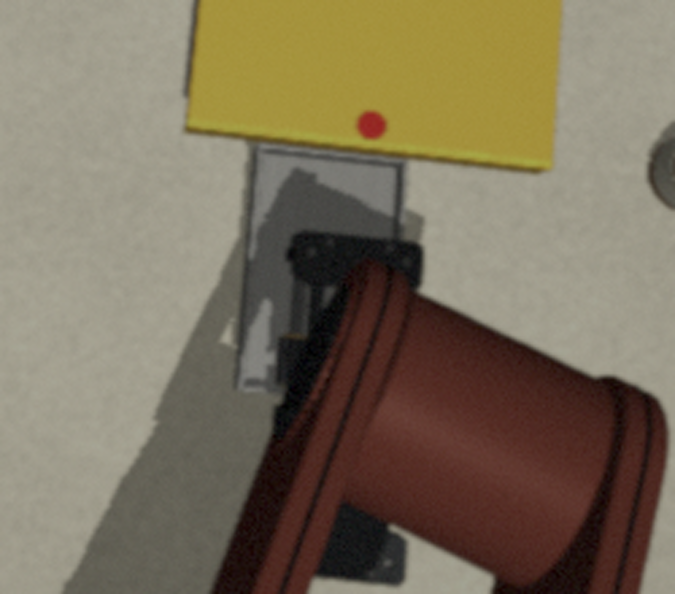

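```bash
python3 - <<'E'
from h import *
L=tri((374.4,254.4),(327.3,275)); R=tri((430.4,260),(347.7,318.1)); print(L,R)
e=L[0]-R[0];print('yaw',np.arctan2(-e[0],e[1]),np.linalg.norm(e),'mid',(L[0]+R[0])/2)
E
```

```text
(array([ 0.6281655 , -0.11381993,  0.12826016]), np.float64(0.003825105553953942)) (array([ 0.61755271, -0.21353615,  0.12792097]), np.float64(0.001335946703311188))
yaw -0.10603081334063137 0.10027996391862891 mid [ 0.62285911 -0.16367804  0.12809057]
```

Emit:
play_rows(commands=[[[0.006,-0.005,0],0,0],[[0.005,-0.004,0.002],0,0],[[0.001,0,0.005],0,0],[[0.001,0,0.005],0,0],[[0,0,0],0,0]])

```text
t: 7.32
tcp_pos: [0.4785, -0.1629, 0.1309]
tool_rot: [0.009, 0.999, -0.05, -0.011]
contact_force: [0.5, 0.3, -3.4]
width: 0.0026
```

```bash
python3 - <<'E'
from h import *
from scipy.spatial.transform import Rotation as Ro
s=robot.get_state();print(s['tcp_pos'],s['contact_force'],s['wrist_torque'],s['width'])
w,x,y,z=s['tool_rot'];R=Ro.from_quat([x,y,z,w]).as_matrix();print(R.round(3),np.arctan2(R[1,0],R[0,0]))
E
```

```text
[ 0.47853199 -0.16285478  0.13089876] [ 0.46980976  0.32713815 -3.42857307] [-0.09266646  0.30114581  0.01453048] 0.0025776911971540114
[[ 0.995 -0.1   -0.024]
 [-0.1   -0.995 -0.016]
 [-0.022  0.019 -1.   ]] -0.10055164352135658
```

Emit:
play_rows(commands=[[[-0.003,0,0.004],0,0],[[0,0,0.004],0,0],[[0,0,0],0,0]])

```text
t: 7.57
tcp_pos: [0.4753, -0.1629, 0.14]
tool_rot: [0.009, 0.999, -0.05, -0.012]
contact_force: [0.7, 0.5, -4.4]
width: 0.0028
```

Emit:
play_rows(commands=[[[0,0,0.003],0,0],[[0,0,0.003],0,0],[[0,0,0],0,0]])

```text
t: 7.82
tcp_pos: [0.4744, -0.1624, 0.1459]
tool_rot: [0.009, 0.999, -0.05, -0.012]
contact_force: [2.1, -0.0, -6.2]
width: 0.0024
```

```bash
python3 - <<'E'
from h import *
from scipy.spatial.transform import Rotation as Ro
s=robot.get_state();print(s['tcp_pos'],s['contact_force'],s['wrist_torque'],s['width'])
w,x,y,z=s['tool_rot'];R=Ro.from_quat([x,y,z,w]).as_matrix();print(R.round(3),np.arctan2(R[1,0],R[0,0]))
im=snap('side','s5.png')
cv2.imwrite('pics/s5c.png',cv2.resize(im[190:390,200:480,::-1],None,fx=2.8,fy=2.8,interpolation=cv2.INTER_CUBIC))
E
```

```text
[ 0.47442477 -0.16243092  0.1458759 ] [ 2.06223627 -0.03115439 -6.20438599] [-0.11893872  0.45560752 -0.05275637] 0.002400814707339561
[[ 0.995 -0.1   -0.025]
 [-0.1   -0.995 -0.016]
 [-0.024  0.018 -1.   ]] -0.10036582172468514
```

View pics/s5c.png

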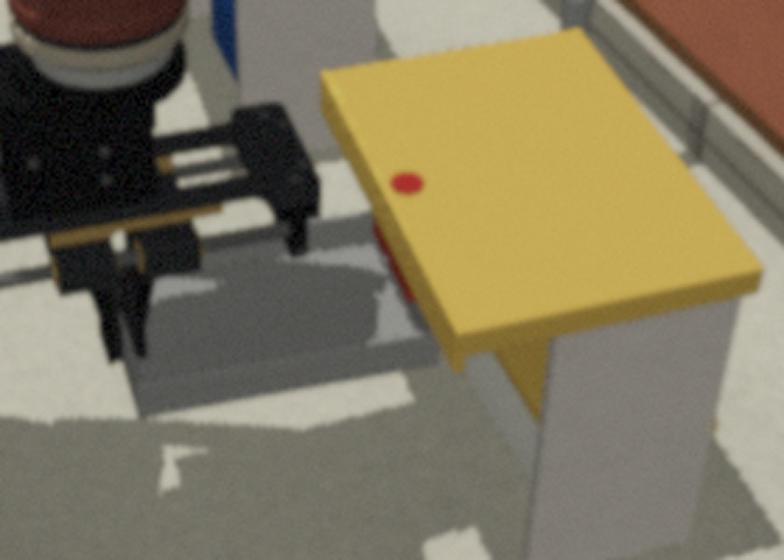

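Contact: Fz went from -3.4 to -6.2 N, which matches the switch's friction. The rim sits on the switch, so I'll keep pushing up.

Emit:
play_rows(commands=[[[0,0,0.003],0,0],[[0,0,0.003],0,0],[[0,0,0],0,0]])

```text
t: 8.12
tcp_pos: [0.4735, -0.1619, 0.1509]
tool_rot: [0.008, 0.999, -0.05, -0.014]
contact_force: [1.8, -0.1, -7.2]
width: 0.0026
```

Emit:
play_rows(commands=[[[0,0,0.002],0,0],[[0,0,0.002],0,0],[[0,0,0],0,0]])

```text
t: 8.37
tcp_pos: [0.4732, -0.1619, 0.1549]
tool_rot: [0.008, 0.999, -0.05, -0.014]
contact_force: [0.3, -0.5, -6.0]
width: 0.0026
```

```bash
python3 - <<'E'
from h import *
from scipy.spatial.transform import Rotation as Ro
s=robot.get_state();print(s['tcp_pos'],s['contact_force'],s['wrist_torque'],s['width'])
w,x,y,z=s['tool_rot'];R=Ro.from_quat([x,y,z,w]).as_matrix();print(R.round(3),np.arctan2(R[1,0],R[0,0]))
im=snap('side','s6.png')
cv2.imwrite('pics/s6c.png',cv2.resize(im[190:390,200:480,::-1],None,fx=2.8,fy=2.8,interpolation=cv2.INTER_CUBIC))
E
```

```text
[ 0.47323942 -0.16187906  0.15491099] [ 0.30649974 -0.53923804 -5.98945502] [-0.12046546  0.52755731 -0.07919449] 0.002583573329676246
[[ 0.995 -0.1   -0.029]
 [-0.1   -0.995 -0.015]
 [-0.027  0.017 -0.999]] -0.10042579736187827
```

View pics/s6c.png

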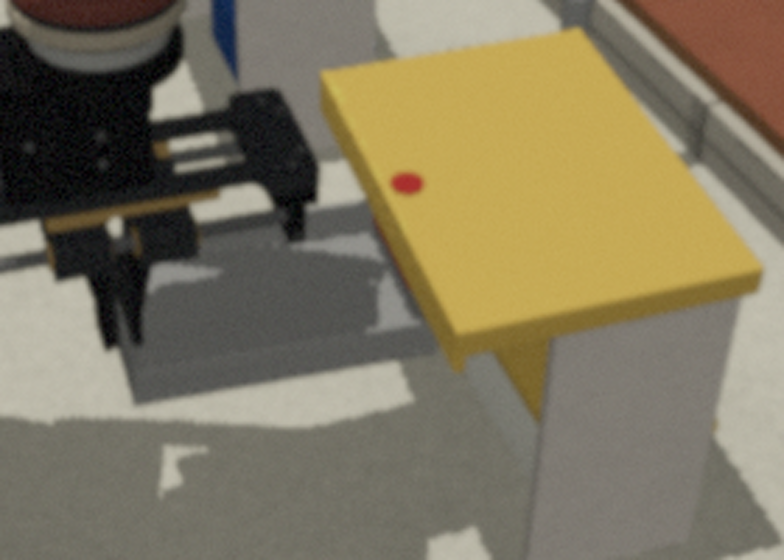

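Emit:
play_rows(commands=[[[0,0,0.0015],0,0],[[0,0,0.0015],0,0],[[0,0,0],0,0]])

```text
t: 8.67
tcp_pos: [0.4731, -0.1617, 0.1578]
tool_rot: [0.008, 0.999, -0.05, -0.014]
contact_force: [1.9, -0.0, -6.7]
width: 0.0025
```

Emit:
play_rows(commands=[[[0,0,0.0015],0,0],[[0,0,0.0015],0,0],[[0,0,0],0,0]])

```text
t: 8.92
tcp_pos: [0.4729, -0.1616, 0.1607]
tool_rot: [0.008, 0.999, -0.05, -0.014]
contact_force: [1.6, 0.1, -7.4]
width: 0.0027
```

```bash
python3 - <<'E'
from h import *
from scipy.spatial.transform import Rotation as Ro
s=robot.get_state();print(s['tcp_pos'],s['contact_force'],s['wrist_torque'],s['width'])
w,x,y,z=s['tool_rot'];R=Ro.from_quat([x,y,z,w]).as_matrix();print(R.round(3),np.arctan2(R[1,0],R[0,0]))
im=snap('side','s7.png')
cv2.imwrite('pics/s7c.png',cv2.resize(im[190:390,200:480,::-1],None,fx=2.8,fy=2.8,interpolation=cv2.INTER_CUBIC))
E
```

```text
[ 0.472889   -0.16159539  0.16074558] [ 1.55989097  0.07111434 -7.3792941 ] [-0.13361149  0.58853283 -0.09740931] 0.002709994332545687
[[ 0.995 -0.1   -0.03 ]
 [-0.1   -0.995 -0.014]
 [-0.028  0.017 -0.999]] -0.10036199587116643
```

View pics/s7c.png

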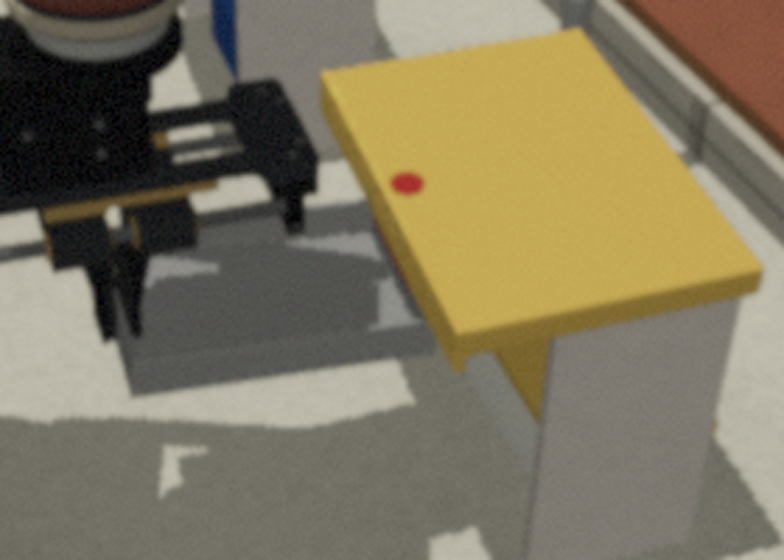

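```bash
python3 - <<'E'
from h import *
h=np.array([np.cos(.107),-np.sin(.107),0]);n=np.array([np.sin(.107),np.cos(.107),0])
P=np.array([.630,-.172,0])
ims=[cv2.imread(f'pics/{f}.png') for f in ('s4','s5','s6','s7')]
for nm,dx,ys,zs in [('lip',-.014,(-.11,.0,.11),(.185,.212)),('sw',-.008,(-.03,.03),(.155,.160,.165))]:
  for z in zs: print(nm,z,[proj('side',P+dx*h+y*n+[0,0,z]).round(1) for y in ys])
out=[]
for i,im in enumerate(ims):
  for y in (.03,-.03):
    for z,c in ((.155,(0,255,0)),(.165,(255,255,0))):
      pass
  a=cv2.resize(im[255:315,315:375],None,fx=6.5,fy=5,interpolation=cv2.INTER_CUBIC)
  for z,c in ((.155,(0,255,0)),(.165,(255,255,0))):
    p,q=[((proj('side',P-.008*h+y*n+[0,0,z])-[315,255]+.5)*[6.5,5]).astype(int) for y in(.03,-.03)]
    cv2.line(a,tuple(map(int,p)),tuple(map(int,q)),c,1)
  out.append(a)
cv2.imwrite('pics/cmp.png',np.vstack([np.hstack(out[:2]),np.hstack(out[2:])]))
E
```

```text
lip 0.185 [array([361.8, 323.5]), array([335.1, 271.6]), array([313.2, 228.9])]
lip 0.212 [array([363. , 308.8]), array([335.6, 257.3]), array([313.2, 215.2])]
sw 0.155 [array([345. , 299.1]), array([332. , 273.4])]
sw 0.16 [array([345.2, 296.6]), array([332.1, 271. ])]
sw 0.165 [array([345.3, 294.1]), array([332.2, 268.5])]
```

View pics/cmp.png

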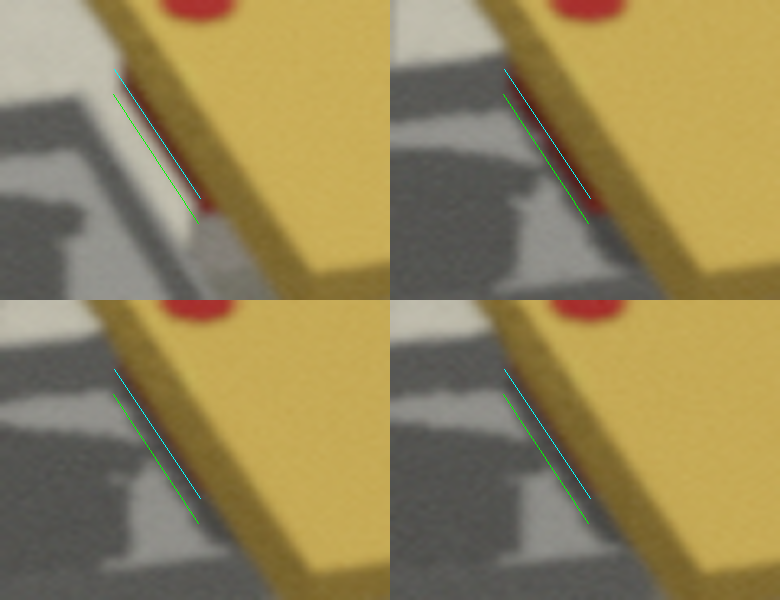

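```bash
cat >> h.py <<'E'
def prof(f):
    im=cv2.imread(f'pics/{f}.png').astype(int); r=im[:,:,2]-im[:,:,1]
    out=[]
    for u in range(334,348):
        v0=int(proj('side',[0,0,0])[0]*0+ 262+(u-334)*1.95)
        # red with low green
        col=[(v) for v in range(255,310) if r[v,u]>25 and im[v,u,1]<60 and im[v,u,2]>45]
        out.append((u,len(col),max(col) if col else 0))
    return out
E
python3 - <<'E'
from h import *
for f in ('side0','s4','s5','s6','s7'):
    p=prof(f);print(f,sum(x[1] for x in p),p)
for f in ('side0','s6','s7'):
    im=cv2.imread(f'pics/{f}.png'); print(f,[tuple(int(a) for a in im[v,339][::-1]) for v in range(272,292)])
E
```

```text
side0 82 [(334, 1, 272), (335, 4, 274), (336, 4, 276), (337, 4, 278), (338, 5, 280), (339, 4, 282), (340, 5, 284), (341, 7, 286), (342, 8, 288), (343, 8, 290), (344, 7, 292), (345, 9, 294), (346, 10, 297), (347, 6, 296)]
s4 42 [(334, 0, 0), (335, 2, 273), (336, 2, 275), (337, 2, 277), (338, 2, 279), (339, 2, 281), (340, 2, 283), (341, 3, 285), (342, 4, 287), (343, 5, 289), (344, 5, 291), (345, 4, 292), (346, 6, 296), (347, 3, 257)]
s5 89 [(334, 5, 274), (335, 5, 276), (336, 5, 278), (337, 5, 280), (338, 4, 281), (339, 6, 285), (340, 5, 286), (341, 7, 289), (342, 8, 290), (343, 8, 292), (344, 9, 295), (345, 10, 297), (346, 7, 297), (347, 5, 297)]
s6 18 [(334, 0, 0), (335, 0, 0), (336, 0, 0), (337, 0, 0), (338, 0, 0), (339, 0, 0), (340, 0, 0), (341, 1, 255), (342, 2, 256), (343, 3, 257), (344, 3, 257), (345, 3, 257), (346, 3, 257), (347, 3, 257)]
s7 18 [(334, 0, 0), (335, 0, 0), (336, 0, 0), (337, 0, 0), (338, 0, 0), (339, 0, 0), (340, 0, 0), (341, 1, 255), (342, 2, 256), (343, 3, 257), (344, 3, 257), (345, 3, 257), (346, 3, 257), (347, 3, 257)]
side0 [(101, 81, 32), (101, 82, 38), (98
[... 180 characters left out ...]
117), (146, 142, 126), (153, 150, 136), (157, 154, 140), (157, 154, 140), (157, 154, 140)]
s6 [(133, 110, 52), (129, 108, 52), (126, 103, 47), (121, 100, 45), (117, 93, 44), (111, 86, 44), (104, 77, 44), (97, 72, 47), (88, 67, 54), (81, 66, 60), (77, 71, 65), (77, 74, 71), (72, 72, 70), (83, 84, 81), (89, 90, 86), (98, 98, 93), (112, 112, 107), (124, 125, 121), (136, 134, 129), (138, 138, 132)]
s7 [(131, 108, 49), (127, 103, 45), (124, 101, 46), (121, 99, 46), (115, 93, 40), (108, 85, 38), (104, 78, 42), (93, 68, 45), (90, 69, 56), (80, 66, 58), (81, 71, 66), (74, 67, 66), (76, 76, 71), (76, 75, 73), (82, 80, 77), (88, 88, 85), (99, 99, 96), (119, 119, 114), (130, 130, 125), (138, 137, 132)]
```

The switch's lower edge rose about 5 px (≈10 mm) from s5 to s6. It then stayed put in s7 while the TCP rose 6 mm more and the force grew, so it looks home. I'll push a little harder to confirm.

Emit:
play_rows(commands=[[[0.001,0,0.002],0,0],[[0,0,0.002],0,0],[[0,0,0.001],0,0],[[0,0,0],0,0]])

```text
t: 9.3
tcp_pos: [0.4729, -0.1613, 0.1652]
tool_rot: [0.007, 0.999, -0.05, -0.016]
contact_force: [1.4, -0.0, -7.9]
width: 0.0034
```

```bash
python3 - <<'E'
from h import *
s=robot.get_state();print(s['tcp_pos'],s['contact_force'],s['wrist_torque'],s['width'])
im=snap('side','s8.png')
print([tuple(int(a) for a in im[v,339]) for v in range(276,292)])
cv2.imwrite('pics/s8c.png',cv2.resize(im[190:390,200:480,::-1],None,fx=2.8,fy=2.8,interpolation=cv2.INTER_CUBIC))
E
```

```text
[ 0.47290173 -0.16130118  0.16520834] [ 1.37934035 -0.01540258 -7.9051568 ] [-0.12473709  0.72122713 -0.04738491] 0.003381573852635294
[(116, 94, 41), (110, 87, 40), (101, 76, 40), (95, 69, 45), (87, 66, 52), (81, 64, 60), (73, 63, 60), (72, 68, 66), (74, 72, 68), (74, 75, 72), (74, 73, 70), (78, 79, 76), (86, 86, 83), (110, 109, 107), (130, 128, 124), (134, 132, 128)]
```

View pics/s8c.png

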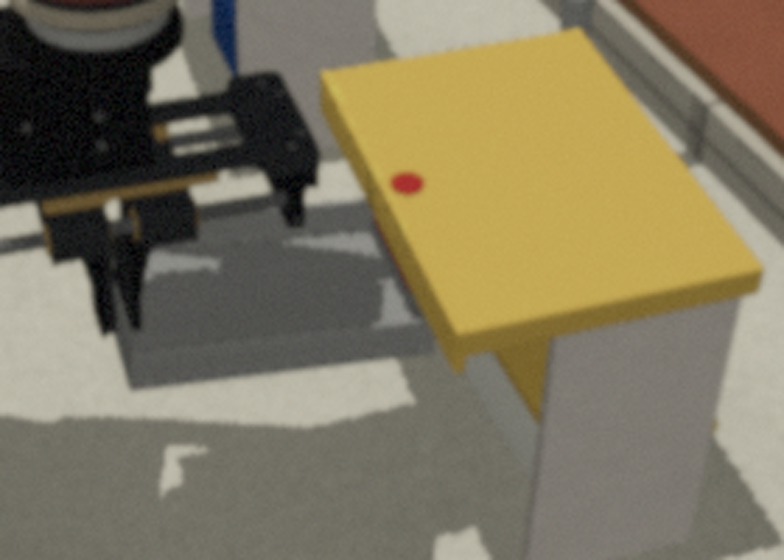

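Pressing at about 4.5 N, above the 2.5 N friction, moves it no further, so it is home. I'll lower straight down and look.

Emit:
play_rows(commands=[[[0,0,-0.006],0,0],[[0,0,-0.01],0,0],[[0,0,-0.012],0,0],[[0,0,-0.012],0,0],[[0,0,-0.004],0,0]])

```text
t: 9.77
tcp_pos: [0.4748, -0.1621, 0.1197]
tool_rot: [0.008, 0.999, -0.05, -0.013]
contact_force: [-0.4, 0.8, -4.1]
width: 0.0026
```

```bash
python3 - <<'E'
from h import *
s=robot.get_state();print(s['tcp_pos'],s['tool_rot'],s['contact_force'],s['wrist_torque'],s['width'])
im=snap('side','s9.png')
out=[]
for f in ('s4','s8','s9'):
  a=cv2.imread(f'pics/{f}.png');out.append(cv2.resize(a[250:315,315:375],None,fx=4.4,fy=8,interpolation=cv2.INTER_CUBIC))
cv2.imwrite('pics/cmp2.png',np.hstack(out))
cv2.imwrite('pics/s9c.png',cv2.resize(im[190:390,200:480,::-1],None,fx=2.8,fy=2.8,interpolation=cv2.INTER_CUBIC))
E
```

```text
[ 0.47476076 -0.16211553  0.11971067] [ 0.00835686  0.9986234  -0.05018046 -0.01278231] [-0.39870355  0.83981216 -4.11674541] [-0.08078729  0.36649248  0.02657901] 0.002601661379605304
```

View pics/s9c.png

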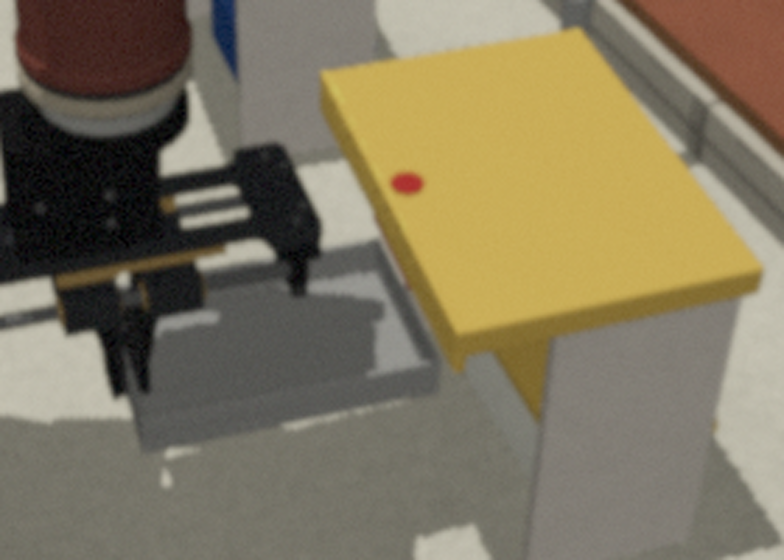

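View pics/cmp2.png

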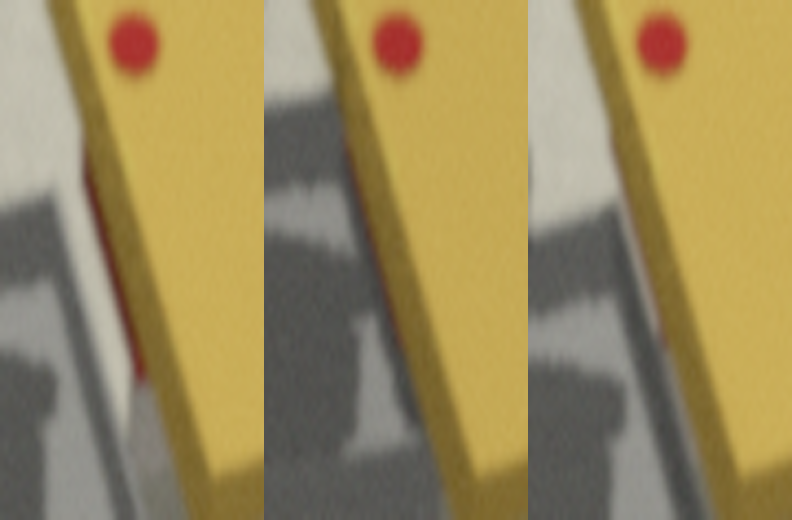

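Emit:
play_rows(commands=[[[-0.01,0.001,-0.004],0,0],[[-0.02,0.002,-0.004],0,0],[[-0.025,0.002,-0.004],0,0],[[-0.025,0.002,-0.004],0,0],[[-0.01,0,0],0,0]])

```text
t: 10.23
tcp_pos: [0.3861, -0.1554, 0.1037]
tool_rot: [0.009, 0.999, -0.049, -0.01]
contact_force: [0.4, -0.5, -3.8]
width: 0.0025
```

```bash
python3 - <<'E'
from h import *
s=robot.get_state();print(s['tcp_pos'],s['tool_rot'],s['contact_force'],s['wrist_torque'],s['width'])
ims=[robot.camera('side').astype(float) for _ in range(3)]; print(robot.find_in('yellow_press','side'))
im=np.mean(ims,0); cv2.imwrite('pics/s10.png',im[:,:,::-1])
out=[]
for f in ('side0','s10'):
  a=cv2.imread(f'pics/{f}.png');out.append(cv2.resize(a[260:305,320:360],None,fx=9.5,fy=9.5,interpolation=cv2.INTER_CUBIC))
cv2.imwrite('pics/cmp3.png',np.hstack(out))
E
```

```text
[ 0.38608    -0.15543538  0.10365278] [ 0.0088107   0.99870033 -0.04920129 -0.00996281] [ 0.38324562 -0.5366637  -3.76726416] [-0.03935924  0.32930711 -0.04343744] 0.0024597383855032386
[][ WARN:0@4.385] global loadsave.cpp:1063 imwrite_ Unsupported depth image for selected encoder is fallbacked to CV_8U.
```

View pics/cmp3.png

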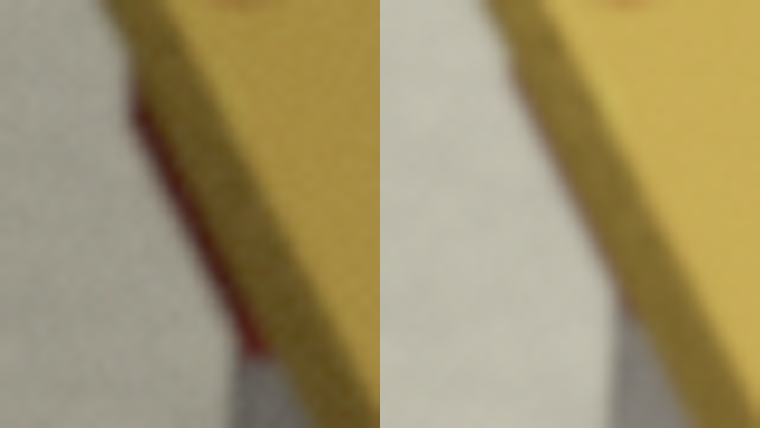

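```bash
python3 - <<'E'
from h import *
def edge(f):
    im=cv2.GaussianBlur(cv2.imread(f'pics/{f}.png').astype(float),(3,3),0)[:,:,0] # blue channel: low on red & yellow, high on counter
    e=[]
    for u in range(334,345):
        col=im[255:310,u]; bg=np.median(col[-8:]) if u<343 else np.nan; dk=col[:45].min(); k=(bg+dk)/2
        i=[j for j in range(len(col)-1) if col[j]<k<=col[j+1]]
        e.append(255+i[-1]+(k-col[i[-1]])/(col[i[-1]+1]-col[i[-1]]) if i else np.nan)
    return np.array(e)
h=np.array([np.cos(.107),-np.sin(.107),0]);n=np.array([np.sin(.107),np.cos(.107),0]);P=np.array([.630,-.172,0])
def pe(z):
    a,b=[proj('side',P-.008*h+y*n+[0,0,z]) for y in(.03,-.03)]
    return np.interp(np.arange(334,345),[a[0],b[0]],[a[1],b[1]])
a,b,c=edge('side0'),edge('s3'),edge('s10')
print(a.round(1));print(b.round(1));print(c.round(1));print('shift',(a-c).round(2),(b-c).round(2))
print('expected 10mm',(pe(.155)-pe(.165)).round(2), 'pred off',pe(.155).round(1),'on',pe(.165).round(1))
E
```

```text
[274.4 276.2 278.2 280.2 282.1 284.1 286.  288.  289.8   nan   nan]
[274.4 276.1 278.1 280.  282.  284.  286.  287.9 289.7   nan   nan]
[269.2 271.2 273.2 275.2 277.2 279.2 281.1 283.1 284.9   nan   nan]
shift [5.18 4.96 4.96 5.06 4.89 4.83 4.93 4.99 4.92  nan  nan] [5.15 4.88 4.85 4.84 4.76 4.75 4.88 4.82 4.83  nan  nan]
expected 10mm [5.28 5.3  5.32 5.35 5.37 5.39 5.41 5.43 5.45 5.48 5.5 ] pred off [277.4 279.3 281.3 283.3 285.3 287.2 289.2 291.2 293.2 295.1 297.1] on [272.1 274.  276.  277.9 279.9 281.8 283.8 285.8 287.7 289.7 291.6]
```

```bash
python3 - <<'E'
from h import *
def edge(f,us):
    im=cv2.GaussianBlur(cv2.imread(f'pics/{f}.png').astype(float),(3,3),0)[:,:,0]
    e=[]
    for u in us:
        c0=int(271.6+1.945*(u-335)); lo=c0-10; col=im[lo:c0+22,u]; bg=np.median(col[-8:]); dk=col[:14].min(); k=(bg+dk)/2
        i=[j for j in range(len(col)-1) if col[j]<k<=col[j+1]]
        e.append(lo+i[-1]+(k-col[i[-1]])/(col[i[-1]+1]-col[i[-1]]) if i else np.nan)
    return np.array(e)
h=np.array([np.cos(.107),-np.sin(.107),0]);n=np.array([np.sin(.107),np.cos(.107),0]);P=np.array([.630,-.172,0])
ul=np.arange(317,330); us=np.arange(335,343)
def pl(dx,z,us,ys=np.linspace(-.12,.12,49)):
    q=np.array([proj('side',P+dx*h+y*n+[0,0,z]) for y in ys]); o=np.argsort(q[:,0]); return np.interp(us,q[o,0],q[o,1])
for f in ('side0','s3','s10'):
    l=edge(f,ul); s=edge(f,us); dl=l-pl(-.014,.185,ul)
    print(f,'lip res',dl.round(2)); c=np.polyfit(ul,dl,1); print('  extrap',np.polyval(c,339).round(2),'mean',dl.mean().round(2))
    for z in (.155,.163,.165): print('  sw res',z,(s-pl(-.008,z,us)).round(2))
E
```

```text
side0 lip res [ 9.78  7.81  5.65  3.58  1.65  0.01 -1.27 -1.96 -2.07 -2.13 -2.11 -1.96
 -2.24]
  extrap -14.56 mean 1.13
  sw res 0.155 [-3.18 -3.13 -2.98 -3.02 -3.03 -3.03 -3.04 -3.33]
  sw res 0.163 [1.05 1.12 1.3  1.26 1.27 1.3  1.3  1.03]
  sw res 0.165 [2.12 2.19 2.37 2.34 2.36 2.38 2.39 2.12]
s3 lip res [ 9.38  7.51  5.36  3.36  1.45 -0.1  -1.38 -2.15 -2.18 -2.26 -2.17 -2.06
 -2.18]
  extrap -14.29 mean 0.97
  sw res 0.155 [-3.24 -3.22 -3.2  -3.18 -3.16 -3.12 -3.25 -3.41]
  sw res 0.163 [1.   1.04 1.07 1.11 1.15 1.21 1.09 0.95]
  sw res 0.165 [2.06 2.11 2.14 2.19 2.23 2.3  2.18 2.04]
s10 lip res [ 9.5   7.58  5.42  3.34  1.47 -0.07 -1.35 -2.08 -2.19 -2.25 -2.21 -2.13
 -2.22]
  extrap -14.44 mean 0.99
  sw res 0.155 [-8.15 -8.08 -8.04 -7.91 -7.89 -7.98 -8.05 -8.2 ]
  sw res 0.163 [-3.91 -3.83 -3.77 -3.62 -3.58 -3.66 -3.71 -3.84]
  sw res 0.165 [-2.85 -2.76 -2.7  -2.54 -2.5  -2.57 -2.61 -2.75]
```

```bash
python3 - <<'E'
from h import *
h=np.array([np.cos(.107),-np.sin(.107),0]);n=np.array([np.sin(.107),np.cos(.107),0]);P=np.array([.630,-.172,0])
us=np.arange(335,343)
for ch in (0,1,2):
  for fr in (.45,.6,.75,.85):
    E={}
    for f in ('side0','s3','s10'):
      im=cv2.imread(f'pics/{f}.png').astype(float)[:,:,ch]; e=[]
      for u in us:
        c0=int(271.6+1.945*(u-335)); lo=c0-8; col=im[lo:c0+22,u]; bg=np.median(col[-9:]); k=fr*bg
        i=[j for j in range(len(col)-1) if col[j]<k<=col[j+1]]
        e.append(lo+i[-1]+(k-col[i[-1]])/(col[i[-1]+1]-col[i[-1]]) if i else np.nan)
      E[f]=np.array(e)
    print(ch,fr,np.mean(E['side0']-E['s10']).round(2),np.mean(E['s3']-E['s10']).round(2))
im=cv2.imread('pics/s10.png');print([tuple(int(a) for a in im[v,339][::-1]) for v in range(268,292)])
im=cv2.imread('pics/s3.png');print([tuple(int(a) for a in im[v,339][::-1]) for v in range(268,296)])
E
```

```text
0 0.45 5.5 5.25
0 0.6 5.27 5.06
0 0.75 5.22 5.02
0 0.85 5.22 4.92
1 0.45 nan nan
1 0.6 5.97 5.73
1 0.75 5.42 5.23
1 0.85 5.31 5.01
2 0.45 nan nan
2 0.6 nan nan
2 0.75 5.62 5.36
2 0.85 5.33 5.07
[(136, 113, 52), (132, 111, 51), (132, 111, 51), (134, 112, 52), (133, 110, 51), (129, 107, 48), (126, 105, 48), (124, 102, 49), (122, 100, 54), (123, 102, 65), (131, 110, 84), (142, 126, 107), (154, 143, 127), (167, 159, 144), (178, 173, 157), (184, 180, 165), (188, 185, 170), (190, 187, 172), (189, 187, 170), (191, 188, 172), (191, 188, 172), (191, 188, 173), (192, 189, 173), (192, 189, 172)]
[(133, 109, 46), (133, 112, 53), (132, 111, 54), (132, 110, 50), (130, 109, 49), (130, 107, 49), (123, 102, 43), (121, 99, 46), (117, 91, 41), (113, 87, 38), (104, 74, 32), (98, 60, 28), (97, 57, 35), (100, 53, 43), (106, 71, 60), (119, 93, 83), (134, 118, 104), (151, 140, 125), (166, 159, 144), (178, 173, 157), (186, 182, 165), (189, 186, 170), (192, 189, 173), (190, 187, 172), (191, 188, 172), (191, 188, 173), (193, 189, 174), (194, 190, 175)]
```

The edge shift is 5.0–5.3 px against 5.4 px predicted for 10 mm. Together with the hard stop under about 4.4 N, that says the switch is home and stays up. Now I'll set the tray down gently.

Emit:
play_rows(commands=[[[0,0,-0.015],0,0],[[0,0,-0.02],0,0],[[0,0,-0.02],0,0],[[0,0,-0.012],0,0],[[0,0,0],0,0]])

```text
t: 10.85
tcp_pos: [0.4, -0.1609, 0.042]
tool_rot: [0.013, 0.999, -0.049, 0.0]
contact_force: [-0.8, -0.1, -3.2]
width: 0.0027
```

Emit:
play_rows(commands=[[[0,0,-0.008],0,0],[[0,0,-0.006],0,0],[[0,0,-0.002],0,0],[[0,0,0],0,0]])

```text
t: 11.18
tcp_pos: [0.4039, -0.1621, 0.0267]
tool_rot: [0.014, 0.999, -0.049, 0.002]
contact_force: [-0.3, 0.9, -2.7]
width: 0.0024
```

```bash
python3 - <<'E'
from h import *
s=robot.get_state();print(s['tcp_pos'],s['tool_rot'],s['contact_force'],s['wrist_torque'],s['width'])
im=snap('side','s11.png')
cv2.imwrite('pics/s11c.png',cv2.resize(im[190:420,100:400,::-1],None,fx=2.6,fy=2.6,interpolation=cv2.INTER_CUBIC))
E
```

```text
[ 0.403889   -0.16209812  0.02667968] [ 0.01406715  0.9987062  -0.04881898  0.00218117] [-0.33243244  0.87227955 -2.72721172] [-0.05631096  0.33125288  0.01406935] 0.0024471668425311167
```

View pics/s11c.png

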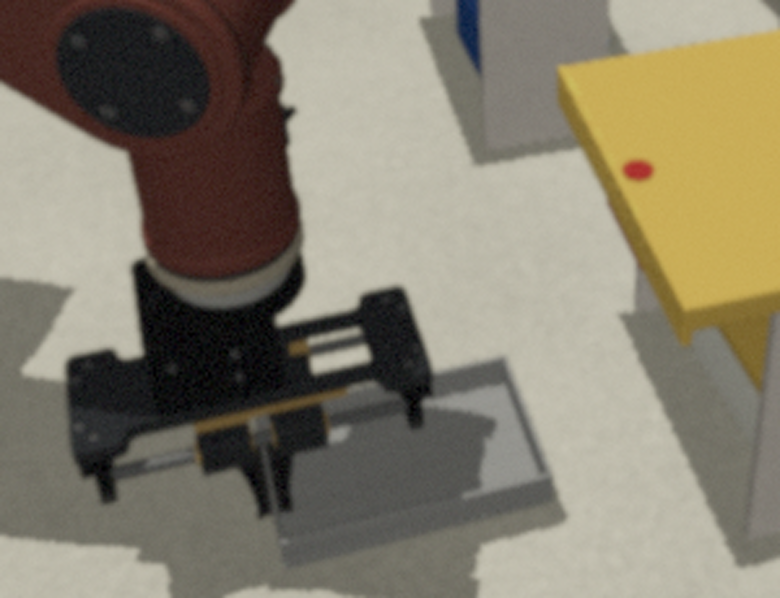

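Emit:
play_rows(commands=[[[-0.002,0,-0.006],0,0],[[-0.002,0,-0.005],0,0],[[-0.001,0,-0.003],0,0],[[0,0,0],0,0]])

```text
t: 11.57
tcp_pos: [0.3999, -0.1631, 0.0133]
tool_rot: [0.015, 0.999, -0.049, 0.004]
contact_force: [0.2, -0.2, -4.0]
width: 0.0021
```

Emit:
play_rows(commands=[[[0,0,-0.003],0,0],[[0,0,-0.002],0,0],[[0,0,0],0,0]])

```text
t: 11.82
tcp_pos: [0.3997, -0.1631, 0.0078]
tool_rot: [0.015, 0.999, -0.049, 0.004]
contact_force: [0.1, -0.3, -4.5]
width: 0.0026
```

Emit:
play_rows(commands=[[[0,0,-0.002],0,0],[[0,0,-0.001],0,0],[[0,0,0],0,0]])

```text
t: 12.07
tcp_pos: [0.4005, -0.1634, 0.0063]
tool_rot: [0.015, 0.999, -0.049, 0.004]
contact_force: [-1.6, -1.2, 0.3]
width: 0.0026
```

```bash
python3 - <<'E'
from h import *
s=robot.get_state();print(s['tcp_pos'],s['tool_rot'],s['contact_force'],s['wrist_torque'],s['width'])
im=snap('side','s12.png')
cv2.imwrite('pics/s12c.png',cv2.resize(im[230:420,100:350,::-1],None,fx=3.1,fy=3.1,interpolation=cv2.INTER_CUBIC))
E
```

```text
[ 0.40047012 -0.16337366  0.00631428] [ 0.01517023  0.99867328 -0.04903526  0.00413291] [-1.63409086 -1.23021526  0.31695212] [-0.20040997  0.59248872 -0.17594819] 0.002583093944048675
```

View pics/s12c.png

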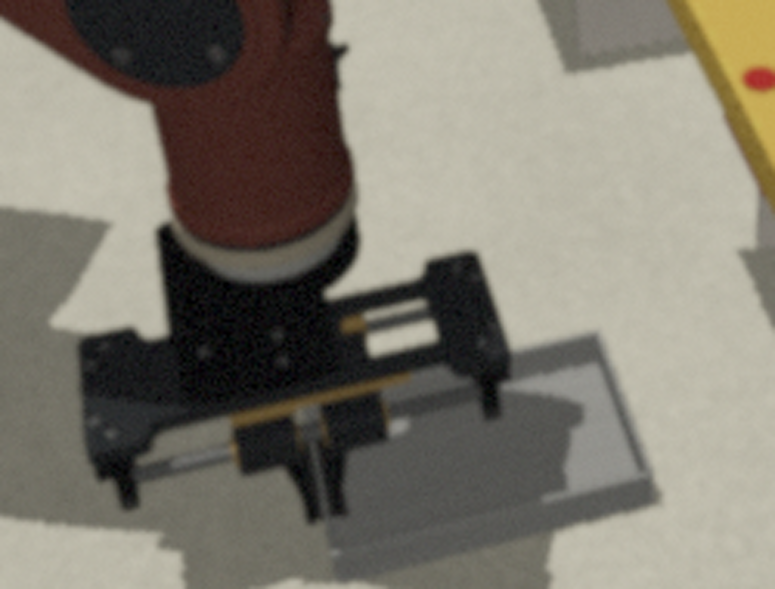

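The weight is off the gripper (Fz≈0) and the tray rests on the counter. Opening.

Emit:
play_rows(commands=[[[0,0,0],0,0.04],[[0,0,0],0,0.04],[[0,0,0],0,0.04],[[0,0,0],0,0.04],[[0,0,0],0,0.04]])

```text
t: 12.53
tcp_pos: [0.4036, -0.165, 0.0079]
tool_rot: [0.017, 0.999, -0.049, 0.008]
contact_force: [-0.2, -0.2, -0.3]
width: 0.0282
```

Emit:
play_rows(commands=[[[0,0,0],0,0.04],[[0,0,0.004],0,0.04],[[0,0,0.012],0,0.04],[[0,0,0.02],0,0.04],[[0,0,0.02],0,0.04]])

```text
t: 12.95
tcp_pos: [0.4, -0.1628, 0.0618]
tool_rot: [0.014, 0.999, -0.049, 0.003]
contact_force: [-0.4, -0.7, 0.5]
width: 0.0398
```

Emit:
play_rows(commands=[[[0,0,0.025],0,0.04],[[0,0,0.03],0,0.04],[[-0.01,0.02,0.03],0,0.04],[[-0.01,0.02,0.03],0,0.04],[[0,0,0],0,0.04]])

```text
t: 13.37
tcp_pos: [0.3797, -0.1223, 0.1866]
tool_rot: [0.015, 0.999, -0.05, 0.006]
contact_force: [0.8, -0.8, 1.2]
width: 0.0401
```

```bash
python3 - <<'E'
from h import *
s=robot.get_state();print(s['tcp_pos'],s['tool_rot'],s['contact_force'],s['wrist_torque'],s['width'])
im=snap('side','s13.png');snap('top','t13.png')
print(robot.find_in('blue_switch','side'),robot.find_in('yellow_switch','side'))
a=cv2.imread('pics/side0.png');
cv2.imwrite('pics/cmpb.png',np.vstack([np.hstack([cv2.resize(x[110:240,230:340],None,fx=3,fy=2.2) for x in (a,im[:,:,::-1])]),np.hstack([cv2.resize(x[250:310,315:370],None,fx=6,fy=5) for x in (a,im[:,:,::-1])])]))
E
```

```text
[ 0.3797299  -0.122269    0.18658137] [ 0.01496271  0.99859588 -0.05049527  0.00571157] [ 0.80845546 -0.79693909  1.19101804] [-0.06624645  0.01631839 -0.0083093 ] 0.04009516377086519
[] []
```

View pics/s13.png

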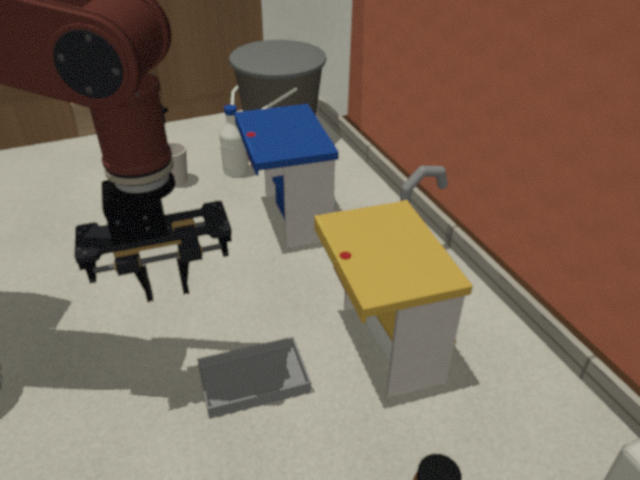

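View pics/cmpb.png

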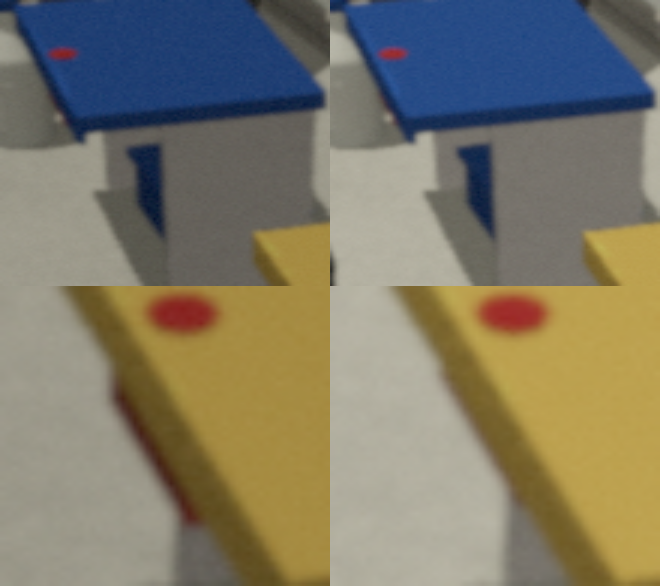

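View pics/t13.png

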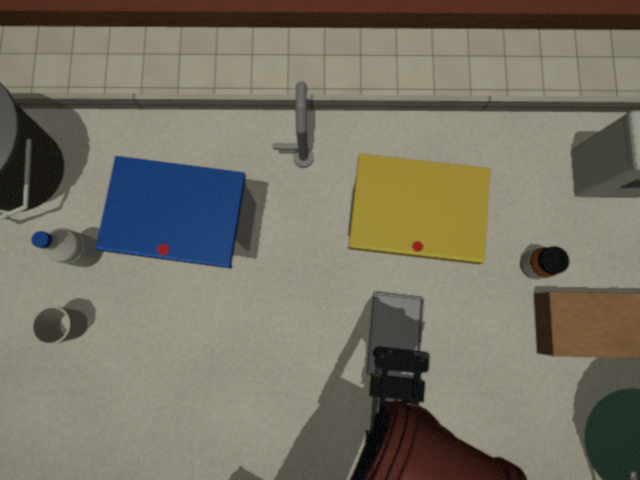

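Side view: the tray lies flat at about (253,376), the arm is clear, and yellow's red switch is up (only a thin sliver shows). Blue's switch looks the same as at the start. Handing in.

Emit:
play_rows(commands=[[[-0.005,0,0.01],0,0.04],[[0,0,0],0,0.04],[[0,0,0],0,0.04]])

```text
t: 13.82
tcp_pos: [0.3699, -0.1225, 0.1864]
tool_rot: [0.012, 0.999, -0.051, -0.003]
contact_force: [-0.3, -0.5, -0.3]
width: 0.04
```

```bash
python3 - <<'E'
from h import *
s=robot.get_state();print(s['t'],s['tcp_pos'],s['qd'].round(3),s['contact_force'])
print(robot.job_done())
E
```

```text
13.8167 [ 0.3699148  -0.12251794  0.18643085] [-0.011 -0.    -0.009 -0.002  0.016 -0.004] [-0.27973881 -0.46642308 -0.27765874]
the job is handed in; nothing more can be done
None
```

I pushed the yellow shelf's switch up until it stopped, left it up, and handed the job in at 13.8 s with the arm clear. The tool only points down, so the fingers could not get under the lip. I gripped the loose tray by its short wall, slid its far rim under the switch and lifted. I then lowered it, backed out and set the tray down flat in front of the yellow shelf, not where it was originally.

**Yellow switch:**
- The switch stopped moving even when pressed at about 4.4 N, well above its 2.5 N friction.
- After I moved away, its lower edge sat about 5.0–5.3 px higher than at the start, against about 5.4 px predicted for 10 mm. A first version of that measurement read 4.8–4.9 px (about 9 mm), so the images alone leave roughly 0.5–1 mm of doubt. I relied on the hard stop to call it fully home.

**Blue switch:** it looks unchanged in the before and after side views.

**Trained finder:** it did not report either switch in its last looks, so these checks rest on the pictures and the forces.

**End state:** the wrist force was near zero with the robot touching nothing, and nothing had fallen.

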